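# Stack and lock the findings tray

### The arm

A 6-joint arm with a two-finger parallel gripper is mounted at the origin on a cart in front of the work surface, level with it; the furniture and walls round the work are solid. World frame = base frame: x ahead of the robot, y to its left, z up, the work surface at z = 0. Lengths are in m, angles in rad, forces in N, time in s.
With the tool pointing down it reaches from about 0.4 to 0.825 m from the base axis. Payload 7 kg.
Tool frame: the origin (TCP) lies midway between the tips of the shut fingers; the grasp point (between the pads) lies 19 mm behind it; z points along the fingers, y is the line along which they close (so a half turn about z gives the same grasp; the last joint's range is limited). The gripper opens to 88 mm and grips with 3 to 60 N. Pads are 19 mm wide; open, the fingers measure 130 mm over their backs; the gripper's body (78 mm by 193 mm) begins 47 mm behind the grasp point.
Start: joints at [1.635, 0.359, 0.012, 0, -1.224, -0.288], TCP at [0.15, 0.658, 0.227] pointing down, gripper open.
Joint ranges: [-3.07, 3.07], [-1.43, 2.12], [-1.02, 1.25], [-3.03, 1.67], [-3.05, -0], [-3.03, 3.03]. Speed limits (rad/s): [2.39, 2.39, 3.01, 3.14, 3.14, 3.14].

### API

Orientations are given as a rotation vector (axis times angle).
In Python, from rig import manip, get_image, calibration, order, spotter gives the robot as it stands.
- The arm moves only by the tool arm_command, never from a script. Its argument "moves" is one flat list of numbers, 4 for each row, row after row: the shift along the tool's x, y, z in cm, then the turn about the tool's z in units of 6 degrees (1.0 is 6 degrees). In form: [x, y, z, roll, x, y, z, roll, ...]. A call has 1 to 5 rows; each row shifts and turns the commanded pose from where the row before left it, along the tool's axes as they then stand; what a row does not reach is not made up. A row lasts 1/10 s, in which the tool goes at most 50 mm and 8.59 degrees, less where a joint would pass 70% of its speed; a pose out of reach is approached as far as the arm can. A call with a gripper value outside its range is refused whole. "grip" is the closure, from -1 (fully open) to 1 (shut), set as the call begins (left out, the last holds). The fingers move at their own pace and stop on an object; "newtons" is the grip in N (left out, the last holds). Time passes only in rows, so rows that do not move let the fingers close. It gives the time, the measured TCP pose, the force, the opening and the grip force at its end, in the units of the state.
- manip.read_state(): the state, without advancing time (a new reading comes with each control period).
- get_image(name): name is "scene" or "top"; returns (picture, depth): 384x512x3 uint8, red, green, blue; 384x512 float32, m along the optical axis (not along the pixel's ray), 0 where there is no reading.
- calibration(name): a dict with "intrinsics" (3x3 intrinsics, pixels), "rvec" (rotation vector, rad) and "tvec" (3), from world to camera coordinates, as OpenCV has them. Camera axes: x right, y down, z forward; pixel columns grow to the right and rows downward; lengths in m; the calibration is good to about 2 mm. A picture is of the moment at which its call begins. calibration takes no time and is no camera call.
- order.hand_in(): hands the job in; it is judged then, once.
Trained networks look in the newest picture that a camera, given by its name, has taken for a name from the list of things; names that differ only in an ending like _2 or _b are one class to them, and where a whole thing is asked for, a point or a joint stands for the part that bears it (a point fixed in the world has none). Each returns a list of dicts, best first, with "score" (0 to 1); they miss things now and then, are a little off and sometimes report something else, mostly with a low value. They report only what shows in the picture. A call takes as long as a camera call. They do not tell look-alikes from the thing itself.
- spotter.recognise(thing, camera): "uv" ([column, row] in pixels, amid what is visible of it).
- spotter.masks_of(thing, camera): "region" (384x512 bool, what is visible of it) and "uv" ([column, row] in pixels, amid what is visible of it).
- spotter.place_of(thing, camera): "uv" ([column, row] in pixels: a listed point, or the origin of a listed thing).
The state is a dict: "time_s": time; "joint_pos": joint angles; "qvel": joint speeds; "tau": joint torques, N m; "ee_pos": TCP position; "eef_rot": TCP orientation; "contact_force": force on the tool from outside, world axes, zero at the start; "torque": the same for the moment, N m; "opening": opening from 0.0 (shut) to 1.0 (fully open); "finger_force": force on a finger pad.
Only numpy, scipy, OpenCV 4.12 (cv2) and the standard library are available. Lean on these libraries where they do the work, as an engineer would, in place of code of your own. Each camera call takes 0.05 s, during which the arm holds its last target. There are 200 camera calls.

### The job

Carry the loaded tray with the wooden grip level onto the tray that stands in the base frame, its tongue on the side of the slide catch, and feel for the sockets with a light touch, never forcing or dropping it, until all four corner lugs have gone in and it sits fully down; keep the tin and the coil of solder in it. Then slide the catch fully shut over the tongue and leave the stack. Do not shift the jar or anything else on the bench.

Things in the scene. Friction and masses are not known exactly. Their poses are not given: they have to be found in the camera images.
- base_frame: Low dark steel frame fixed to the bench, 230 (x) x 190 (y) x 13 mm, screwed ears at its y ends. Origin: centre of its underside; x, y along its sides, z up; x points away from the robot within 0.25 rad. In it stands the open aluminium lower tray, 200 x 160 mm, rim 50 mm above the bench, not turned but with up to 6 mm of play in x and y: where it stands is NOT measured.
- socket_plane (a point): Point of the base frame: on its centre line, at the lower tray's rim. The lower tray's centre is up to 6 mm off it in x and in y; its rubber feet hold it fast. Sockets: square pockets 16.6 mm wide, 16 mm deep, at x = +/-86.5, y = +/-66.5 mm from the lower tray's centre, in flat corner tops flush with the rim (wall round a pocket 5 mm outside, 6 mm inside).
- upper_tray: Loose aluminium tray to stack, 200 (x) x 160 (y) mm, walls 42 mm high, 0.35 to 0.6 kg. Origin: centre of the floor's underside; z up; x points away from the robot within 0.3 rad. Four round lugs, 14 mm across (feet tapered to 11.4), reach 10 mm below it at x = +/-86.5, y = +/-66.5 mm. Origin above the bench: standing 10 mm, lugs on the flat tops beside the sockets 60 mm, seated 50 mm.
- grip (a point): Middle of the loose tray's wooden grip, 92 mm above the tray's origin: a flat-sided bar 14 mm thick (tray x), 24 mm high, 148 mm long (tray y) between two upright end plates. Pinch it across x from above; beside it nothing stands higher than the 42 mm walls.
- tongue (a point): Point on the flat steel tongue (22 mm wide, 4 mm thick) that sticks out of the foot of the loose tray's -x side to x = -131 mm: x = -125, y = 0, z = 2 mm in the tray's frame.
- catch (a joint): Slide catch on the lower tray's -x side, in m: 0 = open, 0.034 = shut, its flat bolt above the tongue. The bolt slides towards the frame's -y, friction about 2 N, and stays where it is left; the tongue blocks it unless the loose tray is seated. It starts open, at 0 to 0.002.
- catch_place (a point): Point of the base frame where the axis of the catch's upright brass knob would be, at mid height, with the catch at 0 and the lower tray centred: x = -125, y = 71.5 mm, 79 mm above the bench. The knob, 14 mm across, 69 to 89 mm above the bench, is off it as the lower tray is, and less the joint value in y. The seated tray's origin shows the lower tray's centre within 1.5 mm. Pinch it across y.
- jump_ring_tin: Round aluminium tin with a lid, 76 mm in diameter, 32 mm high, lying loose in the far (+x) half of the loose tray. Origin: centre of its underside.
- solder_coil: Coil of solder wire, 55 mm across, 7 mm high, lying loose in the near (-x) half of the loose tray. Origin: centre of its underside.
- flux_jar: Milky plastic jar, 86 mm across, 94 mm high, left of the work; not to be shifted. Origin: centre of its underside.
Mind the look-alikes: they are no part of the job. What is shaped like the jump_ring_tin but red or yellow is not meant.

How it is judged:
By the outcome, as a careful person would: the job done as asked, in the order asked, and still so for the second after the job is handed in, with the robot touching nothing.
It also fails if it takes over 61 s, if anything falls off the work surface, if the arm or the gripper's body presses on something with over 40 N, if the wrist force passes 120 N, or if a joint passes its speed limit or range.

## Working session

There is one attempt and no reset: what is moved stays moved. The work goes in short steps, Python scripts to look and compute and a tool call to move; the robot and the scene stay as the last step left them, time stands still between calls to the robot, and variables do not carry over. Pictures are saved under pics/ and viewed, at most 10 in all, crops included, and the job is handed in when it is done.

Besides the shell and the picture viewer there is one more tool, called after "Emit:" as name(argument=value, ...) on one line, values as JSON. arm_command: Moves the arm, as the interface text tells. Its arguments: {"type":"object","properties":{"moves":{"type":"array"},"grip":{"type":"number"},"newtons":{"type":"number"}},"required":["moves"]}

```bash
mkdir -p pics
cat > h.py <<'E'
import numpy as np, cv2
from rig import manip, get_image, calibration, order, spotter
from scipy.spatial.transform import Rotation as R
def cam(n):
    c=calibration(n); return np.array(c["intrinsics"]),R.from_rotvec(np.ravel(c["rvec"])).as_matrix(),np.ravel(c["tvec"])
def ray(n,uv,z):
    K,r,t=cam(n); d=r.T@np.linalg.inv(K)@[uv[0],uv[1],1]; o=-r.T@t
    return o+d*(z-o[2])/d[2]
def cloud(n,D):
    K,r,t=cam(n); v,u=np.mgrid[:D.shape[0],:D.shape[1]]
    P=np.stack([u,v,np.ones_like(u)],-1)@np.linalg.inv(K).T*D[...,None]
    return (P-t)@r
def proj(n,p):
    K,r,t=cam(n); q=K@(r@np.asarray(p)+t); return q[:2]/q[2]
def save(n,im): cv2.imwrite("pics/"+n+".png",cv2.cvtColor(im,cv2.COLOR_RGB2BGR))
E
python3 - <<'E'
from h import *
for n in("top","scene"):
    im,D=get_image(n); save(n+"0",im); print(n,(-cam(n)[1].T@cam(n)[2]).round(3))
    for th,z in(("base_frame",0),("upper_tray",.01),("grip",.102),("tongue",.012),("socket_plane",.05),("catch_place",.079),("jump_ring_tin",.013),("solder_coil",.013),("flux_jar",0)):
        for d in spotter.place_of(th,n)[:3]: print(th,round(d["score"],2),np.round(d["uv"],1),ray(n,d["uv"],z).round(4))
s=manip.read_state();print(s)
E
```

```text
top [0.468 0.098 1.044]
base_frame 0.87 [354.6 177.9] [ 0.6044 -0.1546  0.    ]
upper_tray 0.66 [240.7 177. ] [0.6    0.1766 0.01  ]
grip 0.79 [236.8 173.9] [0.5963 0.1802 0.102 ]
tongue 0.63 [239.7 218.3] [0.4801 0.1764 0.012 ]
tongue 0.43 [154.4 202.9] [0.5196 0.4257 0.012 ]
socket_plane 0.85 [361.5 173.2] [ 0.6113 -0.1615  0.05  ]
catch_place 0.89 [335.6 217.9] [ 0.4856 -0.085   0.079 ]
jump_ring_tin 0.86 [237.4 155.8] [0.6616 0.1876 0.013 ]
jump_ring_tin 0.68 [211.3 242.2] [0.4101 0.2561 0.013 ]
jump_ring_tin 0.66 [295.5 165.3] [0.6364 0.0184 0.013 ]
solder_coil 0.71 [357.3 177.6] [ 0.6037 -0.1592  0.013 ]
solder_coil 0.59 [229.5 193.5] [0.551  0.2077 0.013 ]
flux_jar 0.66 [153.2 201.5] [0.5243 0.4332 0.    ]
scene [-0.138  0.49   0.447]
base_frame 0.77 [323.8 182. ] [ 0.6184 -0.1659  0.    ]
base_frame 0.4 [219.9 211.3] [0.587  0.1921 0.    ]
upper_tray 0.87 [220.9 201.1] [0.6196 0.1753 0.01  ]
grip 0.61 [219.9 173.9] [0.5914 0.1884 0.102 ]
tongue 0.8 [243.1 225.7] [0.4825 0.1776 0.012 ]
tongue 0.65 [217.3 171.1] [0.8051 0.1088 0.012 ]
socket_plane 0.93 [324.8 170.1] [ 0.5998 -0
[... 318 characters left out ...]
7] [0.8405 0.0909 0.    ]
{'time_s': 1.0, 'joint_pos': array([ 1.63512305e+00,  3.58585798e-01,  1.18939020e-02, -2.16851747e-05,
       -1.22404652e+00, -2.88078920e-01]), 'qvel': array([ 0.00090831, -0.00025628, -0.00175678,  0.00033123,  0.00047266,
       -0.00063387]), 'tau': array([-6.72156220e-04, -5.82384896e+01,  2.93294585e+01,  7.00253874e+00,
        1.22558992e-02, -2.55666959e-05]), 'ee_pos': array([0.14979407, 0.65815924, 0.22656386]), 'eef_rot': array([-3.12189825e+00,  3.50741944e-01,  4.74858068e-05]), 'contact_force': array([ 0.57437547, -0.18597521, -0.25046064]), 'torque': array([-0.02682193, -0.02293722, -0.00388363]), 'finger_force': 0.0, 'opening': 1.0005212261083722}
```

```bash
python3 -c "
import cv2,numpy as np
a=cv2.imread('pics/top0.png');b=cv2.imread('pics/scene0.png')
cv2.imwrite('pics/t1.png',cv2.resize(a,(800,600)));cv2.imwrite('pics/s1.png',cv2.resize(b,(800,600)))"
```

```text
(no output)
```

View pics/t1.png

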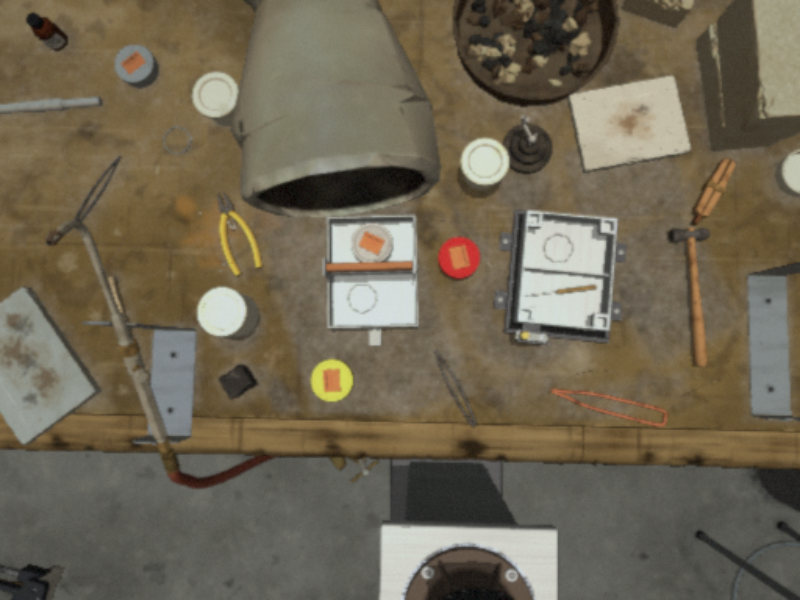

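View pics/s1.png

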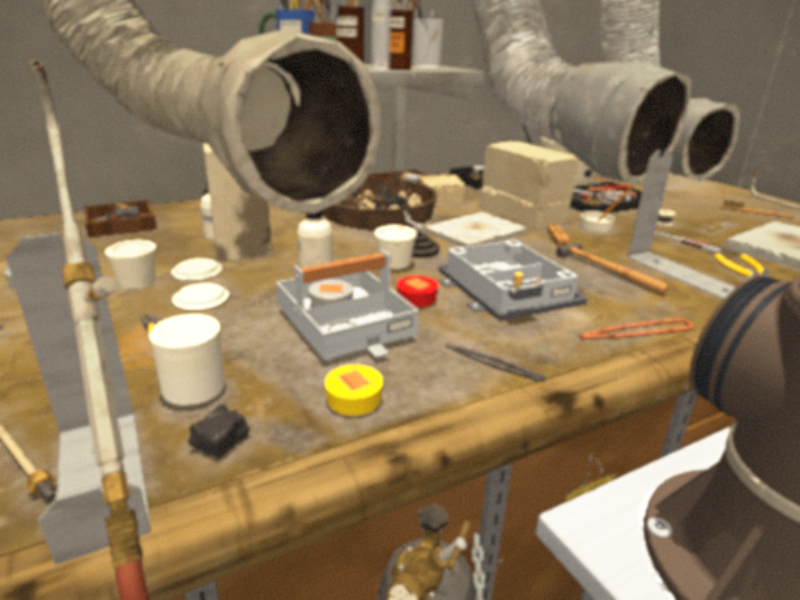

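The top view shows the loose tray at (372,272) of the 800 px picture. The grey tin is inside it at (371,243) and the coil at (362,298). The look-alike tins are red at (459,257) and yellow at (332,380). The lower tray with its catch stands at (565,275), knob at (530,337), and the exhaust hood overhangs the far side. Next I measure from depth.

```bash
python3 - <<'E'
from h import *
for n in("top","scene"):
    im,D=get_image(n); P=cloud(n,D); x,y,z=P[...,0],P[...,1],P[...,2]; ok=D>0
    def box(m,l):
        q=P[m][:,:2].astype(np.float32)
        if len(q)<5: print(l,len(q));return
        r=cv2.minAreaRect(q); print(n,l,len(q),np.round(r[0],4),np.round(r[1],4),round(r[2],2),"z",P[m][:,2].mean().round(4))
    U=ok&(x>.45)&(x<.75)&(y>.05)&(y<.3)
    L=ok&(x>.45)&(x<.75)&(y>-.29)&(y<-.03)
    box(U&(z>.08)&(z<.12)&(y>.08)&(y<.28)&(im[...,0]>im[...,2]+40),"grip")
    box(U&(z>.045)&(z<.06)&(y>.07),"upper rim")
    box(L&(z>.042)&(z<.058),"lower rim")
    box(L&(z>.062)&(z<.1),"knob")
    box(L&(z>.006)&(z<.02),"frame")
    for d in spotter.masks_of("flux_jar",n)[:3]: 
        p=P[d["region"]&ok]; print("jar",d["uv"],d["score"],np.median(p,0).round(3))
    H=ok&(z>.12)&(x>.2)&(x<.95)&(abs(y)<.6)
    q=P[H]; 
    for a in np.arange(-.4,.6,.1):
        s=q[(q[:,1]>a)&(q[:,1]<a+.1)]
        if len(s): i=s[:,0].argmin(); print("tall y",a.round(1),"min x pt",s[i].round(3),"zmin",s[s[:,2].argmin()].round(3))
E
python3 -c "
import cv2
a=cv2.imread('pics/top0.png')[125:225,200:410]
cv2.imwrite('pics/c1.png',cv2.resize(a,(798,380),interpolation=cv2.INTER_CUBIC))"
```

```text
top grip 275 [0.6053 0.1831] [0.0135 0.1447] 2.43 z 0.1138
top upper rim 647 [0.6049 0.181 ] [0.2022 0.1621] 2.75 z 0.0507
top lower rim 703 [ 0.5957 -0.1639] [0.1624 0.2371] 85.07 z 0.0489
top knob 125 [ 0.4934 -0.1012] [0.0573 0.022 ] 85.69 z 0.0694
top frame 2453 [ 0.5997 -0.1633] [0.231  0.2506] 84.15 z 0.0094
jar [147.5, 200.6] 0.82 [0.523 0.427 0.091]
tall y -0.0 min x pt [0.688 0.098 0.371] zmin [0.693 0.1   0.225]
tall y 0.1 min x pt [0.665 0.198 0.431] zmin [0.681 0.18  0.183]
tall y 0.2 min x pt [0.651 0.298 0.382] zmin [0.717 0.205 0.188]
tall y 0.3 min x pt [0.65  0.314 0.363] zmin [0.659 0.301 0.247]
tall y 0.4 min x pt [0.42  0.5   0.214] zmin [0.42  0.5   0.214]
tall y 0.5 min x pt [0.339 0.535 0.12 ] zmin [0.339 0.535 0.12 ]
scene grip 545 [0.6062 0.1816] [0.0283 0.1547] 2.73 z 0.1062
scene upper rim 817 [0.6051 0.1824] [0.2038 0.1622] 2.41 z 0.05
scene lower rim 659 [ 0.5972 -0.1651] [0.1659 0.2409] 85.15 z 0.0484
scene knob 126 [ 0.4943 -0.1014] [0.0564 0.0241] 84.69 z 0.0701
scene frame 1141 [ 0.6093 -0.1575] [0.2063 0.234 ] 85.75 z 0.0121
jar [119.5, 229.9] 0.79 [0.495 0.44  0.07 ]
tall y -0.0 min x pt [0.686 0.099 0.37 ] zmin [0.697 0.099 0.225]
tall y 0.1 min x pt [0.665 0.195 0.429] zmin [0.848 0.133 0.12 ]
tall y 0.2 min x pt [0.65  0.299 0.386] zmin [0.949 0.207 0.12 ]
tall y 0.3 min x pt [0.648 0.314 0.359] zmin [0.744 0.301 0.212]
tall y 0.4 min x pt [0.42  0.5   0.213] zmin [0.42  0.5   0.213]
tall y 0.5 min x pt [0.337 0.53  0.12 ] zmin [0.347 0.524 0.12 ]
```

View pics/c1.png

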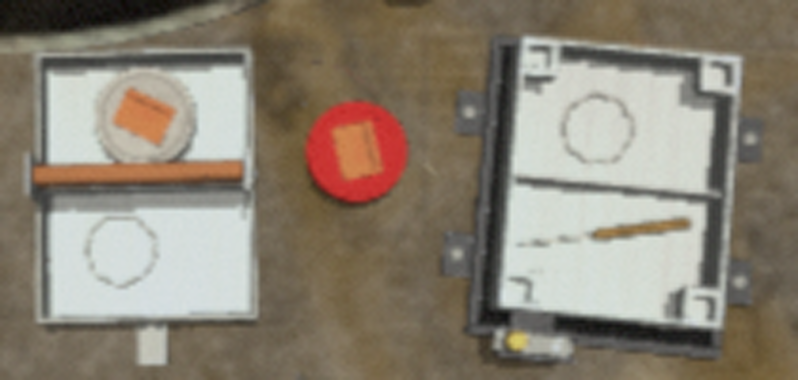

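The crop confirms it. The grey tin, at (145,117) of the crop, is the one in the tray. The red tin at (357,150) is a look-alike on the bench. The knob is at (517,340) on the -x side of the lower tray. The hood lip overhangs near the grip, so I check clearance and fit the lower tray precisely.

Run:
```python
from h import *
Q=[]
for n in("top","scene"):
    im,D=get_image(n); P=cloud(n,D); x,y,z=P[...,0],P[...,1],P[...,2]; ok=D>0
    Q.append(P[ok&(z>.125)&(z<.45)&(x>.6)&(x<.76)&(y>-.3)&(y<.4)])
    print(n,im[375:,:60].mean((0,1)))
    a=-.0855; c=np.array([.6037,-.159]); M=np.array([[np.cos(a),np.sin(a)],[-np.sin(a),np.cos(a)]])
    F=(P[...,:2]-c)@M.T; fx,fy=F[...,0],F[...,1]
    m=ok&(z>.043)&(z<.057)&(fx>-.09)&(fx<.13)&(abs(fy)<.1)
    for b in(-.07,-.03,.03,.07): 
        s=m&(abs(fx-b)<.015); print("x",b,"y edges",np.percentile(fy[s],[1,3,97,99]).round(4))
    m2=ok&(z>.043)&(z<.057)&(fx>-.115)&(fx<.13)
    for b in(-.06,-.02,.03,.06):
        s=m2&(abs(fy-b)<.015); print("y",b,"x edges",np.percentile(fx[s],[1,3,97,99]).round(4))
    f=ok&(z>.007)&(z<.02)&(abs(fx)<.14)&(abs(fy)<.12)
    g=f&(abs(fy)<.09); 
    if g.sum():print("frame x",np.percentile(fx[g],[.5,2,98,99.5]).round(4))
    g=f&(abs(fx)<.02);
    if g.sum():print("frame y",np.percentile(fy[g],[.5,2,98,99.5]).round(4))
    k=ok&(z>.08)&(z<.095)&(abs(fx+.125)<.03)&(abs(fy-.0715)<.04); print("knob",k.sum(),F[k].mean(0).round(4),P[k].mean(0).round(4))
for n,q in zip(("top","scene"),Q):
  print(n)
  for yl in np.arange(.06,.34,.04):
    s=q[(q[:,1]>yl)&(q[:,1]<yl+.04)]
    print(yl.round(2),[(round(xb,2),s[(s[:,0]>xb)&(s[:,0]<xb+.02)][:,2].min().round(3),len(s[(s[:,0]>xb)&(s[:,0]<xb+.02)])) for xb in np.arange(.64,.76,.02) if len(s[(s[:,0]>xb)&(s[:,0]<xb+.02)])])
```

```text
top [64.3        64.69074074 61.7037037 ]
x -0.07 y edges [-0.0864 -0.0857  0.0732  0.0734]
x -0.03 y edges [-0.0859 -0.0858  0.0739  0.0743]
x 0.03 y edges [-0.0858 -0.0857  0.0739  0.0739]
x 0.07 y edges [-0.0857 -0.0852  0.074   0.0741]
y -0.06 x edges [-0.089  -0.0886  0.1096  0.1105]
y -0.02 x edges [-0.0893 -0.0892  0.1109  0.1111]
y 0.03 x edges [-0.1021 -0.1018  0.11    0.1103]
y 0.06 x edges [-0.101  -0.0983  0.1083  0.1093]
frame x [-0.1092 -0.1075  0.108   0.1148]
frame y [-0.0997 -0.0989  0.0889  0.0892]
knob 24 [-0.1147  0.0651] [ 0.495  -0.0843  0.0882]
scene [120.61851852  90.34444444  48.25      ]
x -0.07 y edges [-0.085  -0.0844  0.0749  0.076 ]
x -0.03 y edges [-0.0852 -0.0851  0.0753  0.0755]
x 0.03 y edges [-0.085  -0.085   0.0743  0.075 ]
x 0.07 y edges [-0.086  -0.0855  0.0756  0.076 ]
y -0.06 x edges [-0.0901 -0.0898  0.111   0.1116]
y -0.02 x edges [-0.0899 -0.0892  0.1121  0.1129]
y 0.03 x edges [0.1063 0.1063 0.1127 0.113 ]
y 0.06 x edges [-0.1098 -0.099   0.1079  0.1098]
frame x [-0.1108 -0.1097  0.111   0.1152]
frame y [-0.0856 -0.0846  0.0906  0.091 ]
kno
[... 2833 characters left out ...]
64(0.72), np.float64(0.193), 54), (np.float64(0.74), np.float64(0.193), 83)]
0.26 [(np.float64(0.64), np.float64(0.219), 177), (np.float64(0.66), np.float64(0.195), 239), (np.float64(0.68), np.float64(0.399), 42), (np.float64(0.7), np.float64(0.193), 40), (np.float64(0.72), np.float64(0.195), 96), (np.float64(0.74), np.float64(0.196), 76)]
0.3 [(np.float64(0.64), np.float64(0.238), 524), (np.float64(0.66), np.float64(0.221), 333), (np.float64(0.68), np.float64(0.226), 159), (np.float64(0.7), np.float64(0.233), 139), (np.float64(0.72), np.float64(0.219), 451), (np.float64(0.74), np.float64(0.211), 72)]
0.34 [(np.float64(0.72), np.float64(0.306), 23), (np.float64(0.74), np.float64(0.279), 78)]
```

```bash
cat >> h.py <<'E'
def plan(pos,yaw):
    """total shift in tool axes (cm) and roll (units of 6 deg) from measured pose to world TCP pos, tool-x yaw"""
    s=manip.read_state(); r=R.from_rotvec(s["eef_rot"]).as_matrix(); y0=np.arctan2(r[1,0],r[0,0])
    d=r.T@(np.asarray(pos)-s["ee_pos"])*100; dy=(yaw-y0+np.pi)%(2*np.pi)-np.pi
    print("t",round(s["time_s"],2),"at",s["ee_pos"].round(4),"yaw",y0.round(4),"shift cm",d.round(2),"roll",round(-np.degrees(dy)/6,3),"F",s["contact_force"].round(2),"op",round(s["opening"],3))
E
python3 - <<'E'
from h import *
im,D=get_image("scene"); P1=cloud("scene",D)[D>0]; im,D=get_image("top"); P2=cloud("top",D)
x,y,z=P2[...,0],P2[...,1],P2[...,2]
for nm,b in(("red",(.55,.72,-.04,.09)),("yellow",(.33,.46,.2,.32))):
    m=(D>0)&(x>b[0])&(x<b[1])&(y>b[2])&(y<b[3])&(z>.02)&(z<.045)&(im.max(-1).astype(int)-im.min(-1)>60)
    print(nm,cv2.minEnclosingCircle(P2[m][:,:2].astype(np.float32)),P2[m][:,2].max())
for P in(P1,P2[D>0]):
    for xa in np.arange(.1,.7,.1):
        print(xa.round(1),[ (ya.round(1),q.max().round(2)) for ya in np.arange(-.3,.8,.1) if len(q:=P[(P[:,0]>xa)&(P[:,0]<xa+.1)&(P[:,1]>ya)&(P[:,1]<ya+.1),2])>2])
# hood lip: min x by z for y .1-.27
Q=np.r_[P1,P2[D>0]]; Q=Q[(Q[:,1]>.08)&(Q[:,1]<.3)&(Q[:,0]>.55)&(Q[:,0]<.8)]
for za in np.arange(.15,.46,.03): 
    q=Q[(Q[:,2]>za)&(Q[:,2]<za+.03)]; 
    if len(q): print(za.round(2),np.percentile(q[:,0],[0,1]).round(3))
plan([.480,.177,.12],.045)
E
```

```text
red ((0.6361591219902039, 0.024092188104987144), 0.03825543448328972) 0.03679620210506651
yellow ((0.4085283875465393, 0.2510245442390442), 0.03820487856864929) 0.03718166400699917
0.1 [(np.float64(-0.2), np.float64(0.0)), (np.float64(-0.1), np.float64(0.02)), (np.float64(0.0), np.float64(0.26)), (np.float64(0.1), np.float64(0.0))]
0.2 [(np.float64(-0.3), np.float64(0.0)), (np.float64(-0.2), np.float64(0.0)), (np.float64(-0.1), np.float64(0.0)), (np.float64(0.0), np.float64(0.0)), (np.float64(0.1), np.float64(0.0)), (np.float64(0.2), np.float64(0.0)), (np.float64(0.3), np.float64(0.0)), (np.float64(0.4), np.float64(0.0)), (np.float64(0.5), np.float64(0.09)), (np.float64(0.6), np.float64(0.0))]
0.3 [(np.float64(-0.3), np.float64(0.01)), (np.float64(-0.2), np.float64(0.01)), (np.float64(-0.1), np.float64(0.01)), (np.float64(0.0), np.float64(0.01)), (np.float64(0.1), np.float64(0.0)), (np.float64(0.2), np.float64(0.03)), (np.float64(0.3), np.float64(0.03)), (np.float64(0.4), np.float64(0.04)), (np.float64(0.5), np.float64(0.17)), (np.float64(0.6), np.float64(0.02))]
0.4 [(np.float64(-0.
[... 3045 characters left out ...]
4(-0.3), np.float64(0.05)), (np.float64(-0.2), np.float64(0.05)), (np.float64(-0.1), np.float64(0.05)), (np.float64(0.0), np.float64(0.39)), (np.float64(0.1), np.float64(0.44)), (np.float64(0.2), np.float64(0.44)), (np.float64(0.3), np.float64(0.4)), (np.float64(0.4), np.float64(0.02)), (np.float64(0.5), np.float64(0.4)), (np.float64(0.6), np.float64(0.01)), (np.float64(0.7), np.float64(0.01))]
0.15 [0.677 0.677]
0.18 [0.664 0.667]
0.21 [0.659 0.661]
0.24 [0.657 0.658]
0.27 [0.66 0.69]
0.3 [0.689 0.69 ]
0.33 [0.687 0.689]
0.36 [0.649 0.652]
0.39 [0.652 0.654]
0.42 [0.656 0.661]
t 1.4 at [0.1498 0.6581 0.2266] yaw -0.2237 shift cm [42.87 39.59 10.66] roll -2.566 F [ 0.14 -0.81 -1.  ] op 1.002
```

Emit:
arm_command(moves=[0,0,-4.5,0,0,0,-4.5,0,3.4,3.1,0,0,3.4,3.1,0,0,3.4,3.1,0,0], grip=-0.1, newtons=25)

```text
time_s: 1.9
ee_pos: [0.2291, 0.5436, 0.3167]
eef_rot: [-3.122, 0.349, 0.0]
contact_force: [0.6, -0.1, -0.5]
opening: 0.606
finger_force: 0.0
```

Emit:
arm_command(moves=[3.4,3.1,0,0,3.4,3.1,0,0,3.4,3.1,0,0,3.4,3.1,0,0,3.4,3.1,0,0])

```text
time_s: 2.4
ee_pos: [0.3606, 0.3543, 0.317]
eef_rot: [-3.121, 0.35, -0.001]
contact_force: [0.5, 0.3, 0.2]
opening: 0.551
finger_force: 0.0
```

Emit:
arm_command(moves=[3.4,3.1,0,0,3.4,3.1,0,0,3.4,3.1,0,0,1.5,2,4,0,0,0,4.5,-1.3])

```text
time_s: 2.9
ee_pos: [0.4509, 0.2179, 0.2323]
eef_rot: [-3.135, 0.141, -0.005]
contact_force: [1.3, 1.1, -1.3]
opening: 0.552
finger_force: 0.0
```

```bash
python3 -c "
from h import *
plan([.480,.177,.09],.045)"
```

```text
t 2.9 at [0.4509 0.2179 0.2323] yaw -0.0901 shift cm [ 3.23  3.86 14.23] roll -1.29 F [ 1.26  1.08 -1.31] op 0.552
```

Emit:
arm_command(moves=[3.2,3.9,0,0,0,0,4.5,-1.29,0,0,4.5,0,0,0,3,0,0,0,0,0])

```text
time_s: 3.4
ee_pos: [0.4749, 0.1765, 0.1079]
eef_rot: [3.136, 0.073, -0.01]
contact_force: [-0.3, -0.8, -0.1]
opening: 0.553
finger_force: 0.0
```

```bash
python3 -c "
from h import *
im,D=get_image('top'); save('t2',cv2.resize(im[130:260,190:320],(780,780))[:600]); im,D=get_image('scene'); save('s2',cv2.resize(im[110:300,130:360],(726,600)))
plan([.481,.176,.004],.045)"
```

```text
t 3.5 at [0.4777 0.1787 0.1123] yaw 0.0479 shift cm [ 0.32  0.27 10.83] roll 0.028 F [ 0.62 -0.01  1.1 ] op 0.554
```

View pics/s2.png

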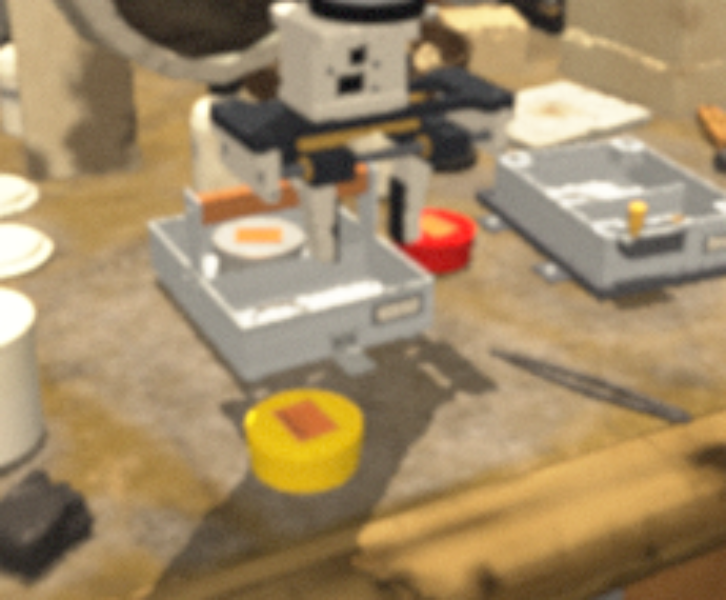

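The scene view shows the fingers above the tongue at (350,355). The gripper's wide bar lies along its closing axis. On the grip it would graze the hood lip, so I pull the tray about 5 cm clear by the tongue first.

Emit:
arm_command(moves=[0.3,0.25,4,0,0,0,3.5,0,0,0,2,0,0,0,0.8,0,0,0,0.2,0])

```text
time_s: 4.0
ee_pos: [0.4812, 0.177, 0.0075]
eef_rot: [-3.14, -0.076, -0.002]
contact_force: [0.1, -0.7, 0.5]
opening: 0.545
finger_force: 0.0
```

Emit:
arm_command(moves=[0,0,0,0,0,0,0,0,0,0,0,0,0,0,0,0], grip=1)

```text
time_s: 4.4
ee_pos: [0.4809, 0.1768, 0.0074]
eef_rot: [-3.139, -0.075, -0.002]
contact_force: [-1.3, 3.8, 2.3]
opening: 0.253
finger_force: 5.4
```

Emit:
arm_command(moves=[-0.15,0.03,0,0,-0.35,0.07,0,0,-0.5,0.09,0,0,-0.5,0.09,0,0,-0.5,0.09,0,0])

```text
time_s: 4.9
ee_pos: [0.4622, 0.1729, 0.0074]
eef_rot: [-3.138, -0.076, -0.006]
contact_force: [4.3, 0.4, 0.5]
opening: 0.24
finger_force: 25.0
```

Emit:
arm_command(moves=[-0.5,0.09,0,0,-0.5,0.09,0,0,-0.5,0.09,0,0,-0.5,0.09,0,0,-0.5,0.09,0,0])

```text
time_s: 5.4
ee_pos: [0.4374, 0.1673, 0.0075]
eef_rot: [-3.138, -0.076, -0.006]
contact_force: [5.8, 1.6, 0.8]
opening: 0.24
finger_force: 25.0
```

Emit:
arm_command(moves=[-0.5,0.09,0,0,-0.25,0.04,0,0,-0.1,0.02,0,0,0,0,0,0])

```text
time_s: 5.8
ee_pos: [0.4287, 0.1652, 0.0074]
eef_rot: [-3.139, -0.076, -0.004]
contact_force: [4.1, 1.7, 3.7]
opening: 0.243
finger_force: 25.0
```

Emit:
arm_command(moves=[0,0,0,0,0,0,0,0,0,0,0,0], grip=0.35)

```text
time_s: 6.1
ee_pos: [0.4262, 0.1629, 0.006]
eef_rot: [3.139, 0.073, -0.003]
contact_force: [-0.2, 0.0, -0.0]
opening: 0.32
finger_force: 0.0
```

Emit:
arm_command(moves=[0,0,-3,0,0,0,-5,0,0,0,-5,0,0,0,-5,0,0,0,-4,0])

```text
time_s: 6.6
ee_pos: [0.4269, 0.1635, 0.2292]
eef_rot: [-3.14, -0.074, -0.001]
contact_force: [0.8, 0.6, -0.4]
opening: 0.33
finger_force: 0.0
```

Emit:
arm_command(moves=[0,0,-2,1.4,0,0,0,1.4,0,0,0,1.4,0,0,0,1.4,0,0,0,1.4], grip=-1)

```text
time_s: 7.1
ee_pos: [0.4265, 0.1634, 0.2459]
eef_rot: [2.954, -1.065, -0.002]
contact_force: [-0.7, -0.3, -0.2]
opening: 0.715
finger_force: 0.0
```

Emit:
arm_command(moves=[0,0,0,1.4,0,0,0,1.4,0,0,0,1.4,0,0,0,1.4,0,0,0,1.4])

```text
time_s: 7.6
ee_pos: [0.4265, 0.1634, 0.2458]
eef_rot: [2.376, -2.052, -0.001]
contact_force: [0.8, -0.5, 1.1]
opening: 0.996
finger_force: 0.0
```

```bash
cat >> h.py <<'E'
def box(P,m,l):
    q=P[m][:,:2].astype(np.float32)
    if len(q)<5: print(l,len(q));return
    r=cv2.minAreaRect(q); print(l,len(q),np.round(r[0],4),np.round(r[1],4),round(r[2],2),"z",P[m][:,2].mean().round(4))
E
python3 - <<'E'
from h import *
for n in("top","scene"):
    im,D=get_image(n); P=cloud(n,D); x,y,z=P[...,0],P[...,1],P[...,2]; ok=D>0
    U=ok&(x>.42)&(x<.68)&(y>.06)&(y<.3)
    box(P,U&(z>.085)&(z<.12)&(im[...,0]>im[...,2].astype(int)+40),n+" grip")
    box(P,U&(z>.045)&(z<.06)&(im.max(-1).astype(int)-im.min(-1)<50),n+" rim")
    for th in("jump_ring_tin","solder_coil"): print(th,[(np.round(d["uv"],0),ray(n,d["uv"],.02).round(3)) for d in spotter.place_of(th,n)[:3]])
    if n=="scene": save('s3',cv2.resize(im[110:300,130:360],(726,600)))
plan([.553,.167,.2],.045-np.pi/2)
E
```

```text
top grip 285 [0.5529 0.1719] [0.0159 0.1451] 1.44 z 0.1136
top rim 436 [0.5535 0.1704] [0.2012 0.1614] 3.19 z 0.0508
jump_ring_tin [(array([242., 174.]), array([0.607, 0.173, 0.02 ])), (array([295., 167.]), array([0.632, 0.019, 0.02 ]))]
solder_coil []
scene grip 583 [0.552  0.1706] [0.029  0.1553] 3.96 z 0.1062
scene rim 783 [0.5538 0.1716] [0.2047 0.1613] 3.27 z 0.0505
jump_ring_tin [(array([223., 198.]), array([0.615, 0.171, 0.02 ])), (array([264., 189.]), array([0.617, 0.046, 0.02 ])), (array([326., 182.]), array([ 0.579, -0.141,  0.02 ]))]
solder_coil [(array([234., 222.]), array([0.495, 0.195, 0.02 ]))]
t 7.9 at [0.4271 0.1638 0.2463] yaw -1.4154 shift cm [  1.63 -12.49   4.63] roll 1.055 F [0.47 0.25 0.27] op 1.001
```

View pics/s3.png

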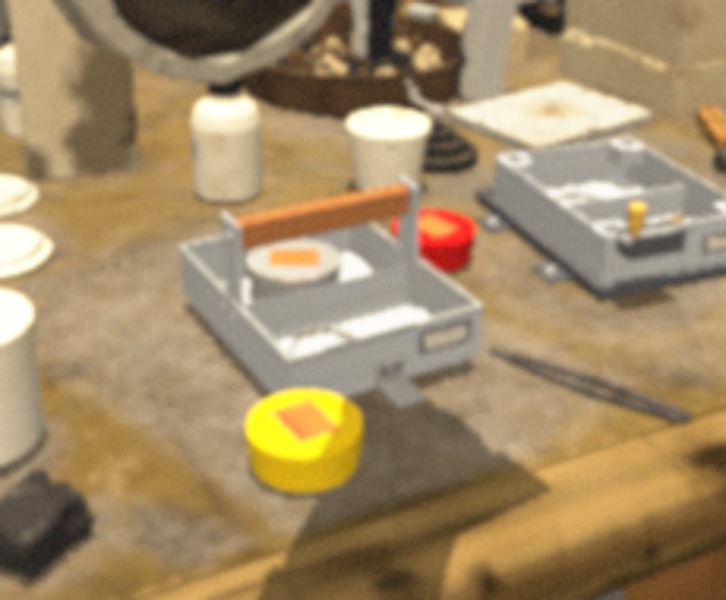

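Emit:
arm_command(moves=[0.43,-4.2,0,0,0.43,-4.2,0,0,0.43,-4.15,0,0,0,0,3,0.96,0,0,0,0], newtons=50)

```text
time_s: 8.4
ee_pos: [0.5517, 0.169, 0.212]
eef_rot: [2.271, -2.16, -0.005]
contact_force: [-0.6, -0.4, -0.6]
opening: 0.999
finger_force: 0.0
```

```bash
python3 -c "
from h import *
plan([.553,.1705,.085],.055-np.pi/2)"
```

```text
t 8.4 at [0.5517 0.169  0.212 ] yaw -1.5207 shift cm [-0.18 -0.23 12.7 ] roll -0.047 F [-0.59 -0.4  -0.64] op 0.999
```

Emit:
arm_command(moves=[-0.15,-0.1,4.5,0,0,0,4,0,0,0,2.5,0,0,0,1.4,0,0,0,0.4,0])

```text
time_s: 8.9
ee_pos: [0.553, 0.1714, 0.0878]
eef_rot: [2.281, -2.157, -0.001]
contact_force: [-0.6, -0.1, 0.2]
opening: 1.001
finger_force: 0.0
```

Emit:
arm_command(moves=[0,0,0,0,0,0,0,0,0,0,0,0,0,0,0,0,0,0,0,0], grip=1)

```text
time_s: 9.4
ee_pos: [0.5545, 0.1719, 0.0892]
eef_rot: [-2.278, 2.163, -0.0]
contact_force: [0.1, 0.2, -0.5]
opening: 0.609
finger_force: 0.0
```

Emit:
arm_command(moves=[0,0,0,0,0,0,0,0])

```text
time_s: 9.6
ee_pos: [0.5543, 0.1718, 0.0887]
eef_rot: [-2.278, 2.163, -0.0]
contact_force: [0.1, 0.4, 0.0]
opening: 0.425
finger_force: 0.0
```

Emit:
arm_command(moves=[0,0,-0.2,0,0,0.1,-0.5,0,0,0.3,-0.8,0,0,0.5,-1,0,0,0.5,-1,0])

```text
time_s: 10.1
ee_pos: [0.5389, 0.1706, 0.1237]
eef_rot: [2.276, -2.163, -0.001]
contact_force: [0.2, 1.0, -7.0]
opening: 0.152
finger_force: 50.0
```

Run:
```python
from h import *
im,D=get_image("scene"); save('s4',cv2.resize(im[110:300,130:360],(726,600)))
n="scene";P=cloud(n,D); x,y,z=P[...,0],P[...,1],P[...,2]; ok=D>0
U=ok&(x>.40)&(x<.68)&(y>.06)&(y<.3)
m=U&(z>.06)&(z<.16)&(im[...,0]>im[...,2].astype(int)+40); box(P,m,"grip"); print(np.percentile(z[m],[2,50,98]))
im,D=get_image("top");P=cloud("top",D);x,y,z=P[...,0],P[...,1],P[...,2]
m=(D>0)&(x>.33)&(x<.46)&(y>.2)&(y<.32)&(z>.02)&(z<.045)&(im.max(-1).astype(int)-im.min(-1)>60)
print("yellow",cv2.minEnclosingCircle(P[m][:,:2].astype(np.float32)))
```

```text
grip 746 [0.5384 0.1693] [0.2032 0.1588] 3.17 z 0.1114
[0.06483478 0.12200585 0.13988662]
yellow ((0.4025052785873413, 0.251058429479599), 0.03819840028882027)
```

View pics/s4.png

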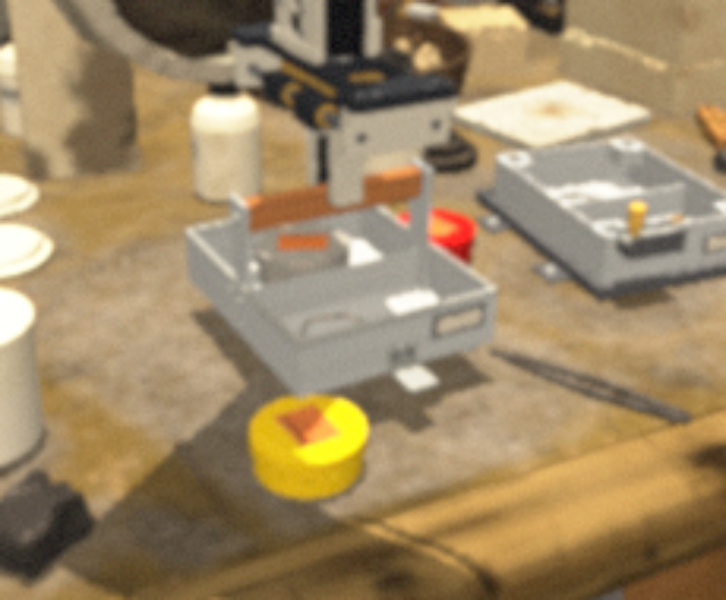

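The picture shows the tray hanging level in the gripper, with the tin at (300,255) and the coil at (335,322) both inside. The fingers closed slower than I allowed for and the lift began early. The corner nudged the yellow tin at (309,447) about 6 mm, which I will set back once the stack is locked. First I lift straight up and carry.

Emit:
arm_command(moves=[0,0,-0.7,0,0,0,-1.5,0,0,0,-2,0,0,0,-2,0,0,0,-1.8,0])

```text
time_s: 10.7
ee_pos: [0.5401, 0.1709, 0.2044]
eef_rot: [2.278, -2.163, -0.0]
contact_force: [0.9, 0.4, -5.8]
opening: 0.151
finger_force: 50.0
```

Emit:
arm_command(moves=[0.4,0,-1,0,0.9,0,-0.5,0,1.5,0,0,0,2,0,0,0,2.2,0,0,0])

```text
time_s: 11.2
ee_pos: [0.543, 0.0993, 0.2172]
eef_rot: [2.277, -2.162, -0.002]
contact_force: [1.0, 0.6, -6.5]
opening: 0.152
finger_force: 50.0
```

Emit:
arm_command(moves=[2.3,0,0,0,2.3,0,0,0,2.3,0,0,0.1,2.3,0,0,0.2,2.3,0,0,0.3])

```text
time_s: 11.7
ee_pos: [0.5478, -0.016, 0.2172]
eef_rot: [2.206, -2.234, -0.002]
contact_force: [0.4, -0.1, -5.5]
opening: 0.156
finger_force: 50.0
```

Emit:
arm_command(moves=[2.3,-0.4,0,0.3,2.3,-0.9,0,0.2,2.2,-1.2,0,0.1,2,-1.2,0,0,1.7,-1.2,0,0])

```text
time_s: 12.2
ee_pos: [0.5913, -0.1239, 0.2171]
eef_rot: [2.135, -2.302, -0.003]
contact_force: [0.8, 1.0, -7.6]
opening: 0.15
finger_force: 50.0
```

```bash
python3 -c "
from h import *
plan([.6147,-.164,.2],-.0855-np.pi/2-.003)"
```

```text
t 12.2 at [ 0.5913 -0.1239  0.2171] yaw -1.6461 shift cm [ 3.82 -2.64  1.7 ] roll 0.126 F [ 0.81  1.02 -7.57] op 0.15
```

Emit:
arm_command(moves=[1.5,-1,0,0.1,1.2,-0.8,0,0.03,0.7,-0.5,0.3,0,0.4,-0.3,0.3,0,0,0,0,0])

```text
time_s: 12.7
ee_pos: [0.6149, -0.1616, 0.2115]
eef_rot: [2.121, -2.316, -0.002]
contact_force: [-0.5, 0.0, -6.1]
opening: 0.156
finger_force: 50.0
```

```bash
cat > m.py <<'E'
from h import *
T=np.array([.6142,-.1653]); a=-.0855
s=manip.read_state(); tz=s["ee_pos"][2]
for n in("top","scene"):
    im,D=get_image(n); P=cloud(n,D); x,y,z=P[...,0],P[...,1],P[...,2]; ok=D>0
    zr=tz-.088+.042
    M=np.array([[np.cos(a),np.sin(a)],[-np.sin(a),np.cos(a)]]); F=(P[...,:2]-T)@M.T; fx,fy=F[...,0],F[...,1]
    m=ok&(abs(z-zr)<.007)&(abs(fx)<.13)&(abs(fy)<.1)&(im.max(-1).astype(int)-im.min(-1)<50)
    print(n,"rim z",np.median(z[m]).round(4),m.sum())
    def edge(u,v,bs,w=.012): return [np.percentile(u[m&(abs(v-b)<w)],[3,97]).round(4).tolist() if (m&(abs(v-b)<w)).sum()>5 else None for b in bs]
    print(" y edges at x",edge(fy,fx,(-.08,-.05,.05,.08))," x edges at y",edge(fx,fy,(-.06,-.03,.03,.06)))
    box(P,m,n+" rim")
plan([*T,.2],a-np.pi/2)
E
python3 m.py
```

```text
top rim z 0.1627 38
 y edges at x [[-0.0777, -0.0733], None, None, None]  x edges at y [[-0.101, -0.0972], None, None, None]
top rim 38 [ 0.5126 -0.2207] [0.016  0.0331] 24.94 z 0.1626
scene rim z 0.1624 404
 y edges at x [[-0.0753, 0.0846], [-0.0755, 0.0849], [-0.0766, 0.084], [-0.0763, 0.0844]]  x edges at y [[-0.1006, 0.0992], [-0.1008, 0.0999], [-0.1019, 0.0985], [-0.1012, 0.0998]]
scene rim 404 [ 0.614  -0.1611] [0.1626 0.2034] 84.99 z 0.1625
t 12.8 at [ 0.6149 -0.1611  0.2123] yaw -1.6581 shift cm [0.43 0.03 1.23] roll -0.017 F [ 0.14  0.93 -5.87] op 0.153
```

Emit:
arm_command(moves=[0.2,-0.06,0.6,0,0.19,-0.06,1.2,0,0,0,1.5,0,0,0,1.2,0,0,0,0.7,0])

```text
time_s: 13.3
ee_pos: [0.6152, -0.1653, 0.1586]
eef_rot: [2.121, -2.315, -0.003]
contact_force: [-0.9, -0.5, -6.6]
opening: 0.155
finger_force: 50.0
```

```bash
sed -i 's/tz-.088/tz-.0905/' m.py; python3 m.py
```

```text
top rim z 0.1106 40
 y edges at x [[-0.0818, -0.0777], None, None, None]  x edges at y [[-0.1005, -0.0967], None, None, None]
top rim 40 [ 0.5647 -0.1867] [0.1482 0.038 ] 35.34 z 0.1098
scene rim z 0.1074 426
 y edges at x [[-0.0793, 0.0812], [-0.0795, 0.081], [-0.0802, 0.0801], [-0.0793, 0.0808]]  x edges at y [[-0.101, 0.0986], [-0.0992, 0.0985], [-0.1013, 0.0998], [-0.1004, 0.1016]]
scene rim 426 [ 0.6144 -0.1653] [0.1634 0.2055] 84.69 z 0.1076
t 13.4 at [ 0.6152 -0.1654  0.1589] yaw -1.6584 shift cm [ 0.    0.11 -4.11] roll -0.02 F [-0.69  0.27 -5.94] op 0.156
```

Emit:
arm_command(moves=[0,0,0.3,0,0,0,0.25,0,0,0,0.2,0,0,0,0.1,0,0,0,0,0])

```text
time_s: 13.9
ee_pos: [0.6161, -0.1655, 0.1521]
eef_rot: [-2.122, 2.317, -0.0]
contact_force: [-0.1, -0.4, -6.8]
opening: 0.157
finger_force: 50.0
```

Emit:
arm_command(moves=[0,0,0.15,0,0,0,0.15,0,0,0,0,0])

```text
time_s: 14.2
ee_pos: [0.6158, -0.1655, 0.1488]
eef_rot: [2.122, -2.317, -0.001]
contact_force: [-0.4, 0.7, -6.3]
opening: 0.154
finger_force: 50.0
```

Emit:
arm_command(moves=[0,0,0.15,0,0,0,0,0])

```text
time_s: 14.4
ee_pos: [0.6159, -0.1654, 0.1472]
eef_rot: [2.122, -2.316, -0.001]
contact_force: [0.4, 0.6, -6.7]
opening: 0.157
finger_force: 50.0
```

Emit:
arm_command(moves=[0,0,0.15,0,0,0,0,0])

```text
time_s: 14.6
ee_pos: [0.616, -0.1655, 0.1458]
eef_rot: [2.122, -2.317, -0.0]
contact_force: [-1.1, 0.2, -7.1]
opening: 0.15
finger_force: 50.0
```

Emit:
arm_command(moves=[0,0,0.15,0,0,0,0,0])

```text
time_s: 14.8
ee_pos: [0.616, -0.1655, 0.1443]
eef_rot: [2.122, -2.317, -0.0]
contact_force: [0.2, 0.8, -6.2]
opening: 0.156
finger_force: 50.0
```

Emit:
arm_command(moves=[0,0,0.12,0,0,0,0,0])

```text
time_s: 15.0
ee_pos: [0.6159, -0.1655, 0.1433]
eef_rot: [2.122, -2.316, -0.0]
contact_force: [-1.7, 0.4, -6.9]
opening: 0.153
finger_force: 50.0
```

Emit:
arm_command(moves=[0,0,0.12,0,0,0,0,0])

```text
time_s: 15.2
ee_pos: [0.6158, -0.1655, 0.1429]
eef_rot: [2.122, -2.316, 0.0]
contact_force: [-4.3, 1.0, 0.1]
opening: 0.154
finger_force: 50.0
```

Emit:
arm_command(moves=[0,0,0.1,0,0,0,0,0])

```text
time_s: 15.4
ee_pos: [0.6159, -0.1656, 0.1428]
eef_rot: [-2.122, 2.316, -0.001]
contact_force: [-6.6, 2.5, 5.9]
opening: 0.153
finger_force: 50.0
```

Emit:
arm_command(moves=[0,0.06,0,0,0,0,0,0])

```text
time_s: 15.6
ee_pos: [0.6159, -0.1656, 0.1428]
eef_rot: [-2.122, 2.315, -0.002]
contact_force: [-5.0, 2.2, 4.9]
opening: 0.149
finger_force: 50.0
```

Emit:
arm_command(moves=[0,0.06,0,0,0,0,0,0])

```text
time_s: 15.8
ee_pos: [0.6158, -0.1656, 0.1428]
eef_rot: [-2.122, 2.315, -0.003]
contact_force: [-4.2, 1.5, 7.1]
opening: 0.157
finger_force: 50.0
```

```bash
sed -i 's/tz-.0905/tz-.092/' m.py; python3 m.py
```

```text
top rim z 0.0934 44
 y edges at x [[-0.0815, -0.0785], None, None, None]  x edges at y [[-0.0999, -0.0956], None, None, None]
top rim 44 [ 0.5673 -0.1893] [0.1487 0.0412] 31.89 z 0.0927
scene rim z 0.0907 523
 y edges at x [[-0.0791, 0.0796], [-0.0804, 0.0805], [-0.0796, 0.0793], [-0.0798, 0.0798]]  x edges at y [[-0.0996, 0.1021], [-0.0998, 0.101], [-0.0992, 0.1015], [-0.0992, 0.1017]]
scene rim 523 [ 0.6154 -0.1656] [0.1628 0.205 ] 85.55 z 0.0909
t 15.9 at [ 0.6158 -0.1656  0.1428] yaw -1.6579 shift cm [-0.01  0.15 -5.72] roll -0.015 F [-4.    2.7   7.15] op 0.152
```

Contact came at the seated height: the rim reads 0.0922 m after correction, against 0.092 expected. Next I release and back off to the knob.

Emit:
arm_command(moves=[0,0,0,0,0,0,0,0,0,0,0,0,0,0,0,0,0,0,0,0], grip=-0.1, newtons=20)

```text
time_s: 16.4
ee_pos: [0.615, -0.1655, 0.141]
eef_rot: [2.122, -2.317, 0.0]
contact_force: [0.0, 0.1, -0.1]
opening: 0.525
finger_force: 0.0
```

Emit:
arm_command(moves=[0,0,-1,0,0,0,-3,0,0,0,-3.5,0,0,0,-3,0,0,3,0,-1.4])

```text
time_s: 16.9
ee_pos: [0.5891, -0.1634, 0.2512]
eef_rot: [-2.285, 2.15, -0.011]
contact_force: [-1.0, 0.1, -0.1]
opening: 0.552
finger_force: 0.0
```

Emit:
arm_command(moves=[0,3.5,0,-1.4,0,3,0,-1.4,0,0,0,-1.4,0,0,0,-1.4,0,0,0,-1.4])

```text
time_s: 17.4
ee_pos: [0.5206, -0.1711, 0.2475]
eef_rot: [-2.909, 1.184, -0.003]
contact_force: [-0.0, 0.9, 1.0]
opening: 0.547
finger_force: 0.0
```

Emit:
arm_command(moves=[0,0,0,-1.4,0,0,0,-1.4,0,0,0,-1.4,0,0,0,-1.4,0,0,0,0])

```text
time_s: 17.9
ee_pos: [0.5208, -0.171, 0.247]
eef_rot: [3.127, -0.298, 0.001]
contact_force: [-0.2, 0.0, 0.7]
opening: 0.55
finger_force: 0.0
```

Run:
```python
from h import *
plan([.4955,-.084,.12],-.0855)
a=-.0855;T=np.array([.6142,-.1653]);M=np.array([[np.cos(a),np.sin(a)],[-np.sin(a),np.cos(a)]])
for n in("top","scene"):
    im,D=get_image(n);P=cloud(n,D);F=(P[...,:2]-T)@M.T;fx,fy,z=F[...,0],F[...,1],P[...,2];ok=D>0
    m=ok&(abs(z-.0915)<.006)&(abs(fx)<.12)&(abs(fy)<.095)
    A=np.c_[fx[m],fy[m],np.ones(m.sum())]; c=np.linalg.lstsq(A,z[m],rcond=None)[0]
    for k in range(3):
        g=abs(A@c-z[m])<.003; c=np.linalg.lstsq(A[g],z[m][g],rcond=None)[0]
    print(n,m.sum(),"rim plane slopes/height",c.round(4)); box(P,m,"rim")
    k=ok&(z>.076)&(z<.095)&(abs(fx+.125)<.02)&(abs(fy-.07)<.02); print("knob",k.sum(),P[k].mean(0).round(4))
save('s5',cv2.resize(im[90:240,230:430],(800,600)))
```

```text
t 17.9 at [ 0.5208 -0.171   0.247 ] yaw -0.1901 shift cm [-4.14 -8.06 12.69] roll -0.998 F [-0.23  0.03  0.67] op 0.55
top 188 rim plane slopes/height [0.06   0.0068 0.0879]
rim 188 [ 0.703  -0.1733] [0.038  0.1624] 0.52 z 0.0919
knob 0 [nan nan nan]
scene 614 rim plane slopes/height [-0.0101  0.0068  0.0894]
rim 614 [ 0.6065 -0.1643] [0.162  0.2239] 85.19 z 0.0903
knob 32 [ 0.4929 -0.0815  0.0838]<stdin>:11: RuntimeWarning: Mean of empty slice.
  ret = um.true_divide(
```

View pics/s5.png

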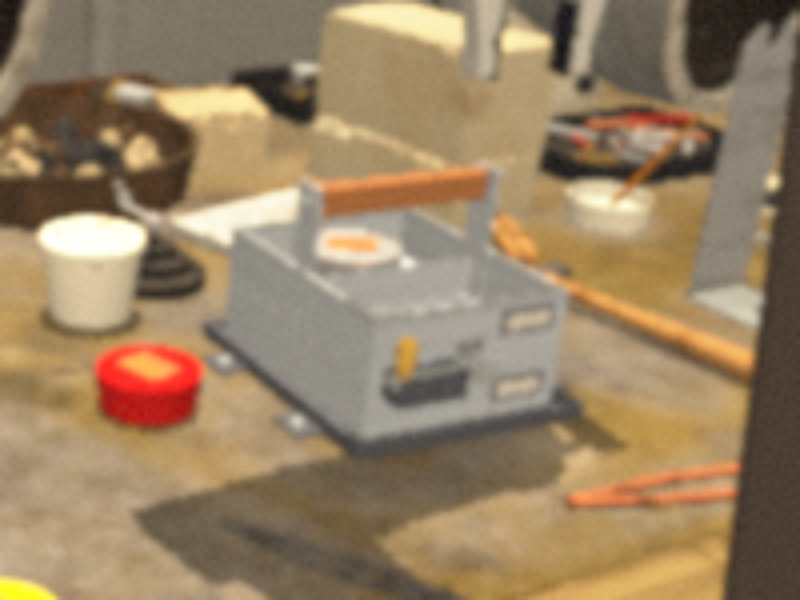

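The picture shows the trays stacked flush with no gap, the tin in place, and the brass knob at (406,358) still open. Next the knob.

Emit:
arm_command(moves=[-2,-4,0,0,-2.1,-4.1,0,0,0,0,4,-1,0,0,4,0,0,0,0,0])

```text
time_s: 18.5
ee_pos: [0.4925, -0.0834, 0.1622]
eef_rot: [3.138, -0.143, -0.013]
contact_force: [-0.8, -0.1, 0.3]
opening: 0.548
finger_force: 0.0
```

```bash
python3 -c "
from h import *
plan([.4955,-.0835,.072],-.0855)"
```

```text
t 18.5 at [ 0.4925 -0.0834  0.1622] yaw -0.0911 shift cm [ 0.37 -0.03  9.01] roll -0.053 F [-0.79 -0.11  0.34] op 0.548
```

Emit:
arm_command(moves=[0,0,4,-0.05,0,0,3,0,0,0,1.4,0,0,0,0.5,0,0,0,0,0])

```text
time_s: 19.0
ee_pos: [0.4968, -0.0838, 0.078]
eef_rot: [3.139, -0.132, 0.001]
contact_force: [-0.1, 0.1, 0.5]
opening: 0.552
finger_force: 0.0
```

Emit:
arm_command(moves=[0,0,0,0,0,0,0,0,0,0,0,0,0,0,0,0,0,0,0,0], grip=1)

```text
time_s: 19.5
ee_pos: [0.496, -0.0836, 0.0775]
eef_rot: [-3.139, 0.129, -0.001]
contact_force: [0.4, 1.8, 1.0]
opening: 0.156
finger_force: 1.8
```

Emit:
arm_command(moves=[0,0,0,0])

```text
time_s: 19.6
ee_pos: [0.4961, -0.0835, 0.0774]
eef_rot: [-3.139, 0.129, -0.001]
contact_force: [-0.6, 1.1, 2.7]
opening: 0.146
finger_force: 20.0
```

Emit:
arm_command(moves=[0,0.3,0,0,0,0.4,0,0,0,0.5,0,0,0,0.5,0,0,0,0.5,0,0])

```text
time_s: 20.1
ee_pos: [0.4942, -0.1061, 0.0773]
eef_rot: [3.139, -0.13, 0.0]
contact_force: [-0.8, 1.5, 3.7]
opening: 0.144
finger_force: 20.0
```

Emit:
arm_command(moves=[0,0.4,0,0,0,0.4,0,0,0,0.2,0,0,0,0.1,0,0,0,0,0,0])

```text
time_s: 20.6
ee_pos: [0.4933, -0.1167, 0.0772]
eef_rot: [3.139, -0.129, 0.0]
contact_force: [-0.0, 0.1, 2.9]
opening: 0.146
finger_force: 20.0
```

Emit:
arm_command(moves=[0,0.1,0,0,0,0,0,0])

```text
time_s: 20.8
ee_pos: [0.4933, -0.117, 0.0772]
eef_rot: [-3.138, 0.129, -0.001]
contact_force: [-0.9, 4.6, 4.6]
opening: 0.149
finger_force: 20.0
```

Emit:
arm_command(moves=[0,0.1,0,0,0,0,0,0])

```text
time_s: 21.0
ee_pos: [0.4932, -0.1174, 0.0772]
eef_rot: [-3.137, 0.129, -0.001]
contact_force: [-1.1, 9.5, 5.8]
opening: 0.144
finger_force: 20.0
```

The catch is at its stop: 34 mm of travel and the force rising. I release it, rise, and go to mend the yellow tin.

Emit:
arm_command(moves=[0,-0.15,0,0,0,0,0,0,0,0,0,0,0,0,0,0], grip=0)

```text
time_s: 21.4
ee_pos: [0.4929, -0.1172, 0.0769]
eef_rot: [3.139, -0.13, -0.001]
contact_force: [0.6, 0.5, 0.4]
opening: 0.449
finger_force: 0.0
```

Emit:
arm_command(moves=[0,0,-3,0,0,0,-4.5,0,0,0,-4,0,0,-4.5,0,0,0,-4.5,0,-0.82])

```text
time_s: 21.9
ee_pos: [0.5011, -0.0272, 0.1937]
eef_rot: [-3.141, -0.001, -0.005]
contact_force: [1.5, -0.2, -1.3]
opening: 0.498
finger_force: 0.0
```

Emit:
arm_command(moves=[0,-4.5,0,0,0,-4.5,0,0,0,-4.5,0,0,0,-4.5,0,0,0,-4.5,0,0], grip=1)

```text
time_s: 22.4
ee_pos: [0.4994, 0.1993, 0.1922]
eef_rot: [3.142, 0.005, 0.0]
contact_force: [1.8, -0.1, -0.6]
opening: 0.104
finger_force: 0.0
```

Run:
```python
from h import *
im,D=get_image("top");P=cloud("top",D);x,y,z=P[...,0],P[...,1],P[...,2]
m=(D>0)&(x>.33)&(x<.46)&(y>.2)&(y<.32)&(z>.02)&(z<.045)&(im.max(-1).astype(int)-im.min(-1)>60)
print("yellow",cv2.minEnclosingCircle(P[m][:,:2].astype(np.float32)),m.sum())
k=(D>0)&(z>.082)&(z<.095)&(x>.46)&(x<.51)&(y>-.15)&(y<-.05);print("knob",P[k].mean(0),k.sum())
plan([.335,.251,.15],0)
```

```text
yellow ((0.40218105912208557, 0.2508677840232849), 0.03808736428618431) 562
knob [ 0.49149616 -0.11789851  0.08830684] 23
t 22.45 at [0.5005 0.2045 0.1921] yaw 0.0055 shift cm [-16.53  -4.74   4.19] roll 0.052 F [1.35 5.94 1.85] op 0.064
```

Emit:
arm_command(moves=[-4.2,-1.2,0,0,-4.2,-1.2,0,0,-4.2,-1.2,0,0,-4.0,-1.15,0,0,0,0,0,0])

```text
time_s: 22.95
ee_pos: [0.3304, 0.245, 0.1924]
eef_rot: [-3.14, -0.012, 0.0]
contact_force: [1.0, -0.5, 0.8]
opening: 0.007
finger_force: 0.0
```

Emit:
arm_command(moves=[0,0,4.5,0,0,0,4.5,0,0,0,4.5,0,0,0,3.6,0,0,0,0,0])

```text
time_s: 23.45
ee_pos: [0.3323, 0.2412, 0.0175]
eef_rot: [3.133, 0.004, -0.007]
contact_force: [-0.4, -1.1, -0.2]
opening: 0.003
finger_force: 0.0
```

```bash
python3 -c "
from h import *
plan([.3608,.251,.018],0)"
```

```text
t 23.45 at [0.3323 0.2412 0.0175] yaw 0.0023 shift cm [ 2.85 -0.97 -0.07] roll 0.022 F [-0.4  -1.11 -0.19] op 0.003
```

Emit:
arm_command(moves=[0.5,0,0,0,0.5,0,0,0,0.5,0,0,0,0.3,0,0,0,0,0,0,0])

```text
time_s: 23.95
ee_pos: [0.3525, 0.2452, 0.0221]
eef_rot: [-3.14, -0.004, -0.002]
contact_force: [-0.1, -0.2, -0.4]
opening: 0.005
finger_force: 0.0
```

```bash
cat > y.py <<'E'
from h import *
im,D=get_image("top");P=cloud("top",D);x,y,z=P[...,0],P[...,1],P[...,2]
m=(D>0)&(x>.36)&(x<.46)&(y>.2)&(y<.32)&(z>.02)&(z<.045)&(im.max(-1).astype(int)-im.min(-1)>60)
q=P[m]; print("yellow",cv2.minEnclosingCircle(q[:,:2].astype(np.float32)),"far x",q[:,0].max(),"y",q[:,1].min(),q[:,1].max(),m.sum())
plan([.3608,.251,.018],0)
E
python3 y.py
```

```text
yellow ((0.4029121994972229, 0.25065141916275024), 0.037798672914505005) far x 0.4397862215453971 y 0.21428005475010928 0.28817553805722307 454
t 24.0 at [0.3521 0.2449 0.0218] yaw 0.0028 shift cm [ 0.87 -0.6   0.38] roll 0.027 F [-0.87 -0.22 -0.47] op 0.004
```

Emit:
arm_command(moves=[0,-0.6,0.3,0,0.2,0,0,0,0.3,0,0,0,0.25,0,0,0,0,0,0,0])

```text
time_s: 24.5
ee_pos: [0.3594, 0.2507, 0.0181]
eef_rot: [3.141, 0.005, -0.0]
contact_force: [-0.5, 0.2, 0.8]
opening: 0.01
finger_force: 0.1
```

```bash
python3 y.py
```

```text
yellow ((0.40579652786254883, 0.25106653571128845), 0.0379767119884491) far x 0.44274307298876 y 0.21381843071132103 0.2885624153523804 411
t 24.55 at [0.3593 0.2506 0.0181] yaw 0.0031 shift cm [ 0.15 -0.04  0.01] roll 0.03 F [-1.04 -0.15 -0.23] op 0.007
```

Emit:
arm_command(moves=[0.15,0,0,0,0.1,0,0,0,0,0,0,0])

```text
time_s: 24.85
ee_pos: [0.3617, 0.2507, 0.0182]
eef_rot: [3.142, 0.005, 0.0]
contact_force: [0.5, -0.4, -0.6]
opening: 0.008
finger_force: 0.1
```

Emit:
arm_command(moves=[-0.5,0,0,0,-1,0,0,0,0,0,-4,0,0,0,-4.5,0,0,0,-4.5,0])

```text
time_s: 25.35
ee_pos: [0.3455, 0.25, 0.1495]
eef_rot: [3.141, 0.006, -0.001]
contact_force: [1.1, 1.8, 0.2]
opening: 0.003
finger_force: 0.0
```

Emit:
arm_command(moves=[0,0,-4,0,0,0,0,0,0,0,0,0])

```text
time_s: 25.65
ee_pos: [0.3461, 0.251, 0.1889]
eef_rot: [-3.139, -0.006, -0.002]
contact_force: [0.2, 0.4, -1.0]
opening: 0.003
finger_force: 0.0
```

```bash
python3 y.py
python3 - <<'E'
from h import *
for n in("top","scene"):
    im,D=get_image(n); save(n+"9",im)
    if n=="top": t=im[130:240,190:400]
    else: s=im[90:240,190:400]
save("f",np.vstack([cv2.resize(t,(560,293)),cv2.resize(s,(430,307))[:, :430] if 0 else cv2.resize(s,(560,307))]))
E
```

```text
yellow ((0.4080372452735901, 0.2508152723312378), 0.037984058260917664) far x 0.4454787801996637 y 0.21429354979382748 0.2886990830367061 571
t 25.7 at [0.3457 0.2503 0.1878] yaw 0.0036 shift cm [ 1.51 -0.06 16.98] roll 0.034 F [-0.98 -0.25 -0.4 ] op 0.007
```

View pics/f.png

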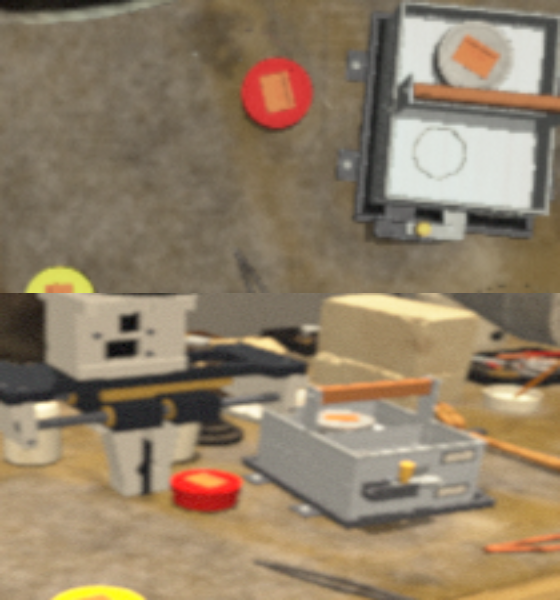

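The views show the stack seated with the tin and coil inside and the knob at its stop by the tongue, at (425,230) in the top half. The yellow tin is back within 0.5 mm of where it started, and the arm is clear.

```bash
python3 -c "
from h import *
print(order.hand_in())"
```

```text
the job is handed in; nothing more can be done
None
```

The loaded tray is seated in all four sockets with the tin and coil still in it, the catch is fully shut over the tongue, and the job is handed in; on the way the tray nudged the yellow look-alike tin about 6 mm, and I pushed it back to within 0.5 mm of its place.

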